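# Switch on the wok burner's blower under its splash guard

## Robot

A 6-joint arm with a two-finger parallel gripper is mounted at the origin on the work surface. World frame = base frame: x ahead of the robot, y to its left, z up, the work surface at z = 0. Lengths are in m, angles in degrees, forces in N, time in s.
With the tool pointing down it reaches from about 0.325 to 0.775 m from the base axis. Payload 5.5 kg.
Tool frame: the origin (TCP) lies at the centre of the arm's flange, where the gripper is bolted on; the fingertips stand 182 mm ahead of it and the grasp point (between the pads) lies 163 mm ahead of it; z points along the fingers, y is the direction in which the jaws open and shut (so a half turn about z gives the same grasp; the last joint's range is limited). The gripper opens to 88 mm and grips with 3 to 60 N. Pads are 20 mm wide; open, the fingers measure 115 mm over their backs; the gripper's body (75 mm by 178 mm) begins 61 mm behind the grasp point.
Start: joints at [-79.166, 5.22, 70.514, -0, 104.267, -3.249], TCP at [0.146, -0.582, 0.405] pointing down, gripper open.
Joint ranges: [-164.24, 164.24], [-49.07, 125.15], [9.68, 141.18], [-86.29, 266.29], [3.28, 154.24], [-151.56, 151.56]. Speed limits (degrees/s): [147.25, 147.25, 172.46, 180, 180, 180].

## Interface

Orientations are given as [roll, pitch, yaw] about the fixed x, y, z axes, in that order (R = Rz(yaw) Ry(pitch) Rx(roll)).
In Python, from station import r gives the robot as it stands. The module is installed in compiled form; this text tells all that it offers. Calls block until the motion is done:
- r.reach(position, orientation): joint-space move of the TCP to a pose.
- r.servo_line(position, rotation=None, speed=0.15): straight line of the TCP; rotation=None keeps the orientation; speed is the mean speed in m/s.
- r.move_joints(angles): joint-space move.
- r.let_go() and r.grab(squeeze=None): open the fingers fully, or close them until they stop; squeeze is the grip in N (None keeps the last).
- r.wait(seconds).
- r.inverse_kinematics(position, orientation): joint angles nearest the present ones, or None.
- r.sense(): the state.
- r.snapshot(name): name is "scene" or "side" or "wrist"; returns a dict with "frame" (384x512x3 uint8, red, green, blue), "fx", "fy", "cx", "cy" (pixels), "dist_coeffs" ([k1, k2, p1, p2, k3] as OpenCV has them; the pictures are not rectified), "R" (3x3) and "t" (3): a world point X has camera coordinates R X + t. Camera axes: x right, y down, z forward; pixel columns grow to the right and rows downward; lengths in m; the calibration is good to about 2 mm. A picture is of the moment at which its call begins. There is no depth.
A pose or a line that the arm cannot do raises r.IKError and nothing moves.
- r.hand_in(): hands the job in, once; it reports no verdict.
The state is a dict: "clock": time; "joints": joint angles; "joint_vel": joint speeds; "joint_torque": joint torques, N m; "tcp_pos": TCP position; "orientation": TCP orientation; "contact_force": force on the tool from outside, world axes, zero at the start; "torque": the same for the moment, N m; "opening": finger opening in m.
Only numpy, scipy, OpenCV 4.12 (cv2) and the standard library are available. Lean on these libraries where they do the work, as an engineer would, in place of code of your own. Each camera call takes 0.05 s, during which the arm holds its last target.

## Task

Switch on the wok burner's blower: on the larger of the two grey splash-proof boxes, the oblong one with the long narrow tab, swing the guard flap up until it stands at least upright, flip the toggle underneath all the way over to its other side (to the left as seen from the tab side, where the robot stands), then lower the guard until it is shut again. Leave the smaller square socket box closed, and do not shift the two porcelain bowls.

Things in the scene. Friction and masses are not known exactly. Their poses are not given: they have to be found in the camera images.
- switch_box: The larger grey box, fixed to the counter: 120 mm (own x) by 160 mm (own y), 62 mm high, open on top, walls and floor 4 mm thick, covered by a white flap. Origin: centre of its underside. Own x points from the tab side to the hinge side (away from the robot, give or take 23 degrees), own y to the left as seen from the tab side, z up.
- flap (a joint): Angle of the larger box's guard flap, rad: 0 shut (flat on the box), 1.57 upright, 1.85 fully open, leaning back. Its hinge axis runs along the box's own y at own x = +58 mm, height 62 mm. The flap is a flat plate 118 mm long, 160 mm wide and 6 mm thick (its top at 68 mm when shut), 0.14 kg. A stiff hinge: it stays at any angle where it is left; turning it takes about 1 to 3 N at the tab, and to close it it must be pushed all the way down. It may start slightly ajar.
- flap_tab (a point): A point in the larger box's flap tab: a white tongue 24 mm wide (own y) and 10 mm thick that continues the flap's plane about 41 mm beyond its free edge, on the side towards the robot. The point lies midway in its width and thickness, 24 mm beyond the flap's free edge, 142 mm from the hinge axis; when shut it is 65 mm above the counter, with nothing below the tab.
- toggle (a joint): Angle of the toggle under the larger box's flap, rad: 0 (off) it leans 23 degrees to the box's own -y (right, seen from the tab side), 0.8 (on) it leans 23 degrees to own +y (left), with end stops at both. It stays where it is left; pushing its tip takes about 1.5 N.
- toggle_tip (a point): Centre of the black ball, 13 mm in diameter, at the toggle's tip. The lever is 10 mm thick and turns about own x; its pivot lies at the box's own x = -15 mm, y = 0, height 17 mm and the tip 36 mm from it, so the tip travels from own y = -14 to +14 mm at about 50 mm height, some 12 mm below the box's rim. Beside it the box is empty to the walls.
- socket_box: The smaller grey box, a covered socket, fixed: 90 by 90 mm square, 62 mm high, with a white flap with a short wide tab (50 mm wide, 21 mm long). Origin: centre of its underside. To be left alone.
- socket_flap (a joint): Angle of the smaller box's flap, rad: 0 shut. Leave it shut.
- bowl_a: White porcelain bowl, 110 mm across, 55 mm high, standing loose beyond the boxes. Origin: centre of its underside. Leave it where it is.
- bowl_b: A second such bowl, to the robot's left. Origin: centre of its underside. Leave it where it is.
Mind the look-alikes: they are no part of the job. What is shaped like the switch_box but brown or pink is not meant.

How it is judged (in metres and radians):
On the way, in this order (a step that is already met when the one before it is completed fails the run):
1. the larger box's guard flap is swung up to about upright (at least 75 degrees) with the toggle still off (value of joint flap above 1.3 rad and value of joint toggle below 0.3 rad), for 0.2 s.
2. with the flap up (at least 45 degrees), the toggle is flipped over to own +y (joint above 0.6 rad) (value of joint toggle above 0.6 rad and value of joint flap above 0.8 rad), for 0.2 s.
At the end, for the whole second after the job is handed in: The larger box's flap is shut to within 0.17 rad (10 degrees), the toggle beneath is on (joint above 0.6 of 0.8 rad), the smaller box's flap is shut (within 0.17 rad) and both bowls are within 30 mm of where they stood (value of joint each of flap, socket_flap below 0.17 rad and value of joint toggle above 0.6 rad and distance of each of bowl_a, bowl_b from where it was at the start of the episode below 0.03 m); the robot touches nothing.
It fails at once if the smaller box's flap is lifted by more than 0.3 rad (value of joint socket_flap above 0.3 rad).
It fails at once if a bowl is shifted by more than 30 mm (distance of any of bowl_a, bowl_b from where it was at the start of the episode above 0.03 m).
It also fails if it takes over 61 s, if anything falls off the work surface, if the arm or the gripper's body presses on something with over 40 N, if the wrist force passes 120 N, or if a joint passes its speed limit or range.

## Working session

There is one attempt and no reset: what is moved stays moved. The work goes in short steps, each a Python script; the robot and the scene stay as the last script left them, time stands still between calls to the robot, and variables do not carry over. Pictures are saved under pics/ and viewed, and the job is handed in when it is done.

```bash
mkdir -p pics; python3 - <<'E'
from station import r
import cv2,pickle
for n in ["scene","side","wrist"]:
    s=r.snapshot(n); pickle.dump(s,open(f"pics/{n}0.pkl","wb"))
    cv2.imwrite(f"pics/{n}0.png",cv2.cvtColor(s["frame"],cv2.COLOR_RGB2BGR))
    print(n,s["fx"],s["cx"],s["cy"],s["dist_coeffs"],s["R"],s["t"])
print(r.sense())
E
```

```text
scene 466.43736190897 254.5535648962118 197.56755729098353 [-0.15268002  0.          0.          0.          0.        ] [[ 6.38271796e-01  7.69811005e-01 -3.61526727e-04]
 [ 6.12920671e-01 -5.08473673e-01 -6.04799781e-01]
 [-4.65765354e-01  3.85805055e-01 -7.96377482e-01]] [-0.37584648 -0.2400464   1.46604219]
side 369.4519518120101 251.40244330273143 189.55146140742735 [0.00655694 0.         0.         0.         0.        ] [[ 0.99888787 -0.04163724 -0.02212152]
 [-0.04186917 -0.56760488 -0.82223578]
 [ 0.02167935  0.82224755 -0.56871695]] [-0.50927641  0.14211149  1.09191572]
wrist 295.0257692977326 255.19688308102923 188.98739847010535 [-0.05789181  0.          0.          0.          0.        ] [[ 0.24245885 -0.97015953 -0.0020466 ]
 [-0.92910897 -0.23280577  0.28732908]
 [-0.27923151 -0.06776397 -0.95782974]] [-0.59961092 -0.03228979  0.39138926]
{'clock': 0.15, 'joints': array([-7.91643054e+01,  5.25314594e+00,  7.05658731e+01,  1.08383628e-03,
        1.04266010e+02, -3.24734494e+00]), 'joint_vel': array([ 0.10751381, -0.11506179, -0.21377172, -0.066555  , -0.00380156,
       -0.02078237]), 'joint_torque': array([ 1.15354458e-03, -4.47046566e+01, -4.06906664e+01,  6.98770769e-02,
        2.74843373e-02, -1.10113003e-04]), 'tcp_pos': array([ 0.14602079, -0.58201146,  0.40376853]), 'orientation': array([-1.79915167e+02, -5.86573751e-03,  1.40833015e+01]), 'contact_force': array([-0.66816608,  0.36587512,  0.40339753]), 'torque': array([ 0.02569367, -0.03059794,  0.02666752]), 'opening': 0.08795533094901549}
```

View pics/scene0.png

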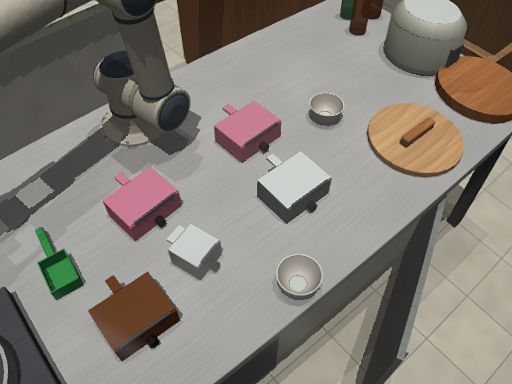

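View pics/side0.png

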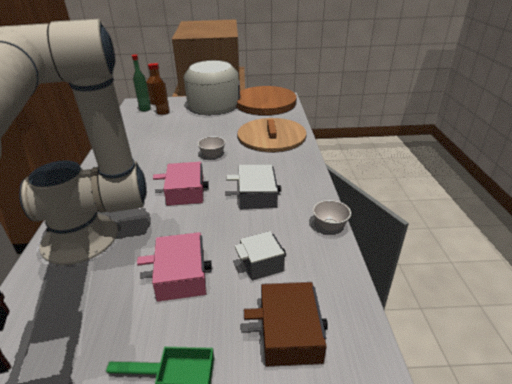

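View pics/wrist0.png

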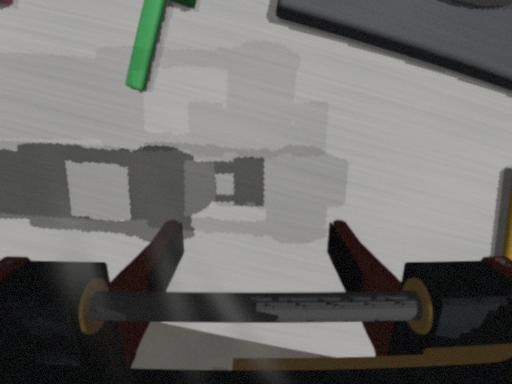

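Candidates:
- White/grey box at scene (294,185), side (257,185). It is oblong with a long narrow tab at scene (272,160), so this is the switch_box.
- White/grey box at scene (195,248). It is small and square with a wide tab, so this is the socket.
- Pink boxes at (248,130) and (142,200), and a brown one at (135,315). These are decoys by colour.

I'll confirm with an enlarged crop.

```bash
python3 - <<'E'
import cv2,numpy as np
a=cv2.imread("pics/scene0.png")[140:230,240:345]; b=cv2.imread("pics/side0.png")[150:220,215:295]
a=cv2.resize(a,None,fx=5,fy=5,interpolation=cv2.INTER_CUBIC);b=cv2.resize(b,None,fx=5,fy=5,interpolation=cv2.INTER_CUBIC)
cv2.imwrite("pics/cropa.png",a);cv2.imwrite("pics/cropb.png",b)
E
```

```text
(no output)
```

View pics/cropa.png

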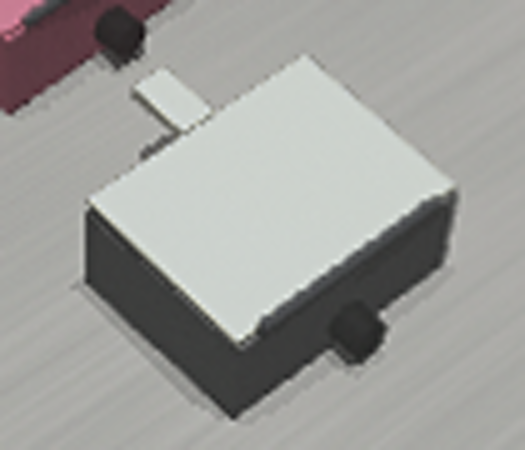

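View pics/cropb.png

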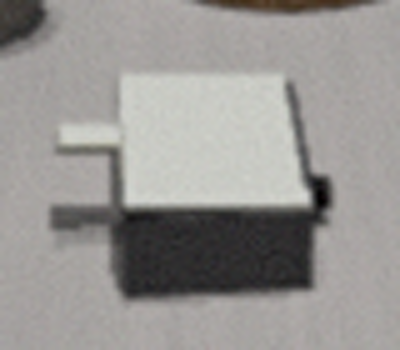

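The crops confirm it: an oblong white flap with a narrow tab, about 24 mm wide against about 160 mm. Next I'll triangulate the corners.

```bash
cat > h.py <<'E'
import cv2,numpy as np
def und(s,p):
    K=np.array([[s["fx"],0,s["cx"]],[0,s["fy"],s["cy"]],[0,0,1]])
    return cv2.undistortPoints(np.array(p,float).reshape(-1,1,2),K,np.array(s["dist_coeffs"])).reshape(-1,2)
def plane(s,p,z):
    u=und(s,p);R=np.array(s["R"]);t=np.array(s["t"]);C=-R.T@t
    d=np.c_[u,np.ones(len(u))]@R
    return C+d*((z-C[2])/d[:,2])[:,None]
def tri(s1,p1,s2,p2):
    P=[np.c_[np.array(s["R"]),np.array(s["t"])] for s in(s1,s2)]
    X=cv2.triangulatePoints(P[0],P[1],und(s1,p1).T,und(s2,p2).T)
    return (X[:3]/X[3]).T
def proj(s,X):
    K=np.array([[s["fx"],0,s["cx"]],[0,s["fy"],s["cy"]],[0,0,1]])
    return cv2.projectPoints(np.array(X,float).reshape(-1,1,3),cv2.Rodrigues(np.array(s["R"]))[0],np.array(s["t"]),K,np.array(s["dist_coeffs"]))[0].reshape(-1,2)
E
python3 - <<'E'
from h import *
import pickle
S={n:pickle.load(open(f"pics/{n}0.pkl","rb")) for n in("scene","side")}
roi={"scene":(240,140,345,230),"side":(215,150,295,220)}
Q={};T={}
for n in S:
    x0,y0,x1,y1=roi[n]
    im=S[n]["frame"][y0:y1,x0:x1].copy()
    hsv=cv2.cvtColor(im,cv2.COLOR_RGB2HSV).astype(int)
    g=cv2.resize(im,None,fx=4,fy=4,interpolation=cv2.INTER_CUBIC)
    print(n,"flap colour",im[(y1-y0)//2,(x1-x0)//2],"table",im[2,-3],im[-3,2])
    m=((g.min(2)>(190))).astype(np.uint8)*255
    c,_=cv2.findContours(m,cv2.RETR_EXTERNAL,cv2.CHAIN_APPROX_NONE)
    c=max(c,key=cv2.contourArea)
    print("area",cv2.contourArea(c)/16)
    mm=np.zeros_like(m);cv2.drawContours(mm,[c],-1,255,-1)
    op=cv2.morphologyEx(mm,cv2.MORPH_OPEN,np.ones((45,45)) if 0 else cv2.getStructuringElement(cv2.MORPH_ELLIPSE,(61,61)))
    c2,_=cv2.findContours(mm,cv2.RETR_EXTERNAL,cv2.CHAIN_APPROX_NONE)
    ap=cv2.approxPolyDP(c,6,True).reshape(-1,2)
    p=(ap+.5)/4-.5+[x0,y0]
    print(p.round(1).tolist()); print(plane(S[n],p,.068).round(4).tolist())
    cv2.drawContours(g,[ap.reshape(-1,1,2)],-1,(255,0,0),1); cv2.imwrite(f"pics/ap_{n}.png",g[:,:,::-1])
E
```

```text
scene flap colour [204 210 205] table [171 170 167] [168 169 165]
area 1983.28125
[[300.6, 150.9], [257.6, 179.1], [287.1, 207.4], [329.9, 176.4]]
[[0.4679, 0.2672, 0.068], [0.4698, 0.1093, 0.068], [0.5884, 0.1075, 0.068], [0.5856, 0.2642, 0.068]]
side flap colour [196 198 192] table [161 159 157] [166 161 162]
area 816.0
[[239.1, 165.4], [240.1, 189.9], [275.9, 189.6], [270.6, 165.1]]
[[0.4797, 0.2641, 0.068], [0.4807, 0.1146, 0.068], [0.5924, 0.1078, 0.068], [0.5886, 0.2572, 0.068]]
```

```bash
python3 - <<'E'
from h import *
import pickle
S={n:pickle.load(open(f"pics/{n}0.pkl","rb")) for n in("scene","side")}
a=[[300.9,151.0],[257.6,180.3],[288.3,208.6],[331.2,177.4],[266.6,158.0],[272.4,153.6]]
b=[[239.0,164.6],[239.2,191.3],[277,191.0],[272.4,164.9],[227.1,179.],[227,175.]]
print(tri(S["scene"],a,S["side"],b).round(4))
print(plane(S["scene"],a,.068).round(4)[:,:2].tolist());print(plane(S["side"],b,.068).round(4)[:,:2].tolist())
# box bottom corners scene
print(plane(S["scene"],[[287,223.2],[257,196.8],[329,192.5]],0).round(4)[:,:2].tolist())
print(plane(S["side"],[[239.8,209],[277.2,207.2]],0).round(4)[:,:2].tolist())
# neighbours: pink box top corner, bowls
print(plane(S["scene"],[[325,106],[299,272]],.055).round(3).tolist())
E
python3 -c "
from station import r
for n in []:pass
"
```

```text
[[0.4776 0.2586 0.0771]
 [0.4768 0.1035 0.0719]
 [0.5942 0.1066 0.0656]
 [0.5933 0.2617 0.0684]
 [0.438  0.1679 0.0787]
 [0.4374 0.1893 0.0807]]
[[0.4688, 0.2675], [0.4728, 0.1067], [0.5931, 0.1072], [0.5903, 0.2644], [0.4278, 0.1766], [0.4256, 0.1997]]
[[0.4794, 0.2694], [0.4777, 0.107], [0.5952, 0.1], [0.5949, 0.2583], [0.4391, 0.1804], [0.4385, 0.205]]
[[0.5923, 0.1086], [0.4743, 0.1038], [0.5908, 0.2678]]
[[0.4769, 0.105], [0.5976, 0.106]]
[[0.369, 0.465, 0.055], [0.738, 0.011, 0.055]]
```

```bash
python3 - <<'E'
from h import *
import pickle
from station import r
S=pickle.load(open("pics/wrist0.pkl","rb"))
C=-np.array(S["R"]).T@np.array(S["t"]); st=r.sense()
from scipy.spatial.transform import Rotation as Ro
Rt=Ro.from_euler("xyz",st["orientation"],degrees=True).as_matrix()
print("cam in tool",Rt.T@(C-st["tcp_pos"]))
s=pickle.load(open("pics/scene0.pkl","rb"))
print("pink",plane(s,[[281,123],[240,158]],.068).round(3).tolist())
r.reach([0.44,0.185,0.36],[180,0,1])
print(r.sense()["joints"].round(1),r.sense()["tcp_pos"],r.sense()["clock"])
w=r.snapshot("wrist");pickle.dump(w,open("pics/w1.pkl","wb"));cv2.imwrite("pics/w1.png",w["frame"][:,:,::-1])
E
```

```text
cam in tool [0.08097746 0.00045037 0.02084127]
pink [[0.35, 0.299, 0.068], [0.381, 0.12, 0.068]]
[ 18.7 -14.1  93.3  -0.  100.7 107.7] [0.44027975 0.18450522 0.36003687] 3.0417
```

View pics/w1.png

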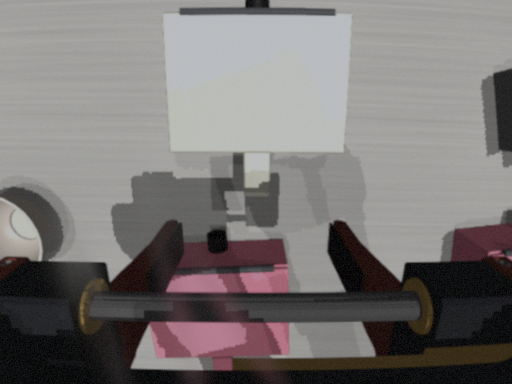

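The wrist view shows the flap with its far edge at row 14, its near edge at row 152, and the tab at columns 245–270, rows 153–188.

```bash
python3 - <<'E'
from h import *
import pickle
w=pickle.load(open("pics/w1.pkl","rb"));s=pickle.load(open("pics/scene0.pkl","rb"));d=pickle.load(open("pics/side0.pkl","rb"))
f=w["frame"]; g=cv2.resize(f[140:200,225:290],None,fx=8,fy=8,interpolation=cv2.INTER_CUBIC);cv2.imwrite("pics/w1c.png",g[:,:,::-1])
m=(f.min(2)>165).astype(int)
print([int(x) for x in f[170,235:280].min(1)]);print([int(x) for x in f[180:195,257].min(1)])
P=[[165,14],[350,14],[345.5,152.5],[169.5,152.5],[244.5,188],[269.5,188]]
for z in(.068,.08):print(plane(w,P,z).round(4)[:,:2].tolist())
a=[[331.2,177.4],[288.3,208.6]]
A=[[300.9,151.0],[331.2,177.4],[288.3,208.6],[257.6,180.3],[266.6,158.0],[272.4,153.6]]
B=[P[i] for i in(3,2)]
print(tri(w,[P[0],P[1],P[2],P[3],P[5],P[4]],s,[A[1],A[2],A[3],A[0],A[4],A[5]]).round(4))
E
```

```text
[75, 74, 75, 72, 75, 76, 75, 79, 101, 137, 169, 185, 186, 185, 183, 177, 175, 175, 174, 175, 174, 175, 178, 178, 176, 177, 177, 177, 174, 175, 177, 179, 180, 171, 147, 136, 139, 141, 138, 140, 140, 142, 141, 140, 140]
[162, 161, 161, 161, 160, 157, 154, 127, 92, 80, 78, 80, 88, 96, 96]
[[0.5912, 0.2623], [0.5937, 0.1079], [0.4767, 0.1011], [0.4741, 0.265], [0.4407, 0.1949], [0.4411, 0.1709]]
[[0.5881, 0.2589], [0.5905, 0.1113], [0.4787, 0.1048], [0.4762, 0.2615], [0.4443, 0.1945], [0.4447, 0.1716]]
[[0.591  0.2625 0.0697]
 [0.5934 0.1075 0.0679]
 [0.4776 0.1031 0.075 ]
 [0.4752 0.2616 0.0774]
 [0.4414 0.1696 0.0818]
 [0.4409 0.1918 0.0836]]
```

View pics/w1c.png

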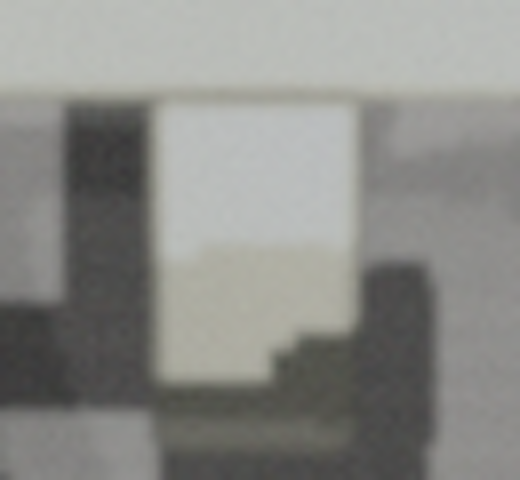

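```bash
cat >> h.py <<'E'
YAW=0.9; H=np.array([0.592,0.1853,0.062]); ex=np.array([np.cos(np.radians(YAW)),np.sin(np.radians(YAW)),0]); ey=np.array([-ex[1],ex[0],0])
ORI=[180,0,180+YAW]
def grip(th,L=.148): # grasp point for flap angle
    return H+ex*(-L*np.cos(th)+.003*np.sin(th))+np.array([0,0,L*np.sin(th)+.003*np.cos(th)])
def tcp(p): return np.array(p)+[0,0,.163]
def save(r,n,tag):
    s=r.snapshot(n);cv2.imwrite(f"pics/{tag}.png",s["frame"][:,:,::-1]);return s
E
python3 - <<'E'
from h import *
from station import r
np.set_printoptions(precision=3,suppress=True)
g=tcp(grip(.07))
print(g,grip(1.62),r.inverse_kinematics(g,ORI),r.inverse_kinematics(tcp(grip(1.65)),ORI))
r.reach(g+[0,0,.10],ORI)
r.servo_line(g,speed=.12)
print("pre",r.sense()["contact_force"],r.sense()["tcp_pos"])
r.grab(15); s=r.sense(); print(s["opening"],s["contact_force"],s["torque"],s["clock"])
save(r,"scene","g1");save(r,"wrist","g1w")
E
```

```text
[0.445 0.183 0.238] [0.602 0.185 0.21 ] [ 18.316 -11.641 103.653   0.     87.988 -72.584] [ 13.932  10.344  68.206   0.    101.45  -76.968]
pre [ 0.37   0.955 -0.374] [0.445 0.183 0.239]
0.023889293273038344 [ 0.655  3.07  -0.543] [ 0.542 -0.123 -0.127] 7.7333
```

View pics/g1.png

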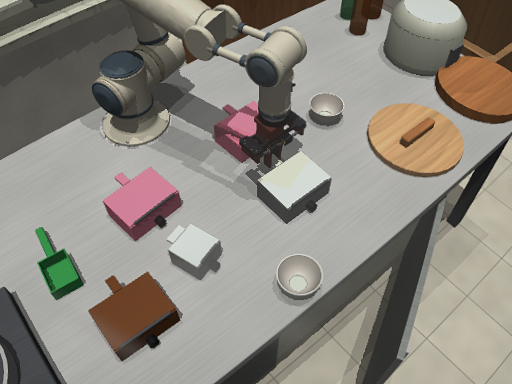

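View pics/g1w.png

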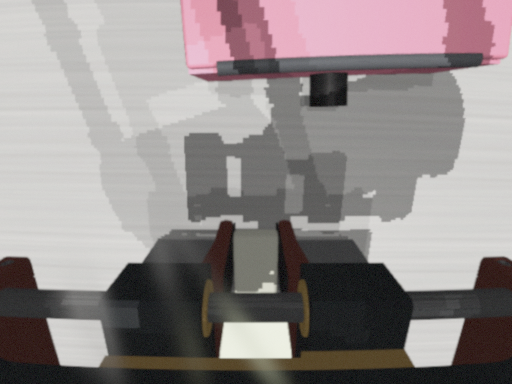

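The scene picture shows the hand at the tab (265,155). The wrist view shows the tab held between the pads (255,270). The opening is 23.9 mm, which matches the 24 mm tab. Next I'll swing it up.

```bash
python3 - <<'E'
from h import *
from station import r
np.set_printoptions(precision=2,suppress=True)
for th in np.linspace(.07,1.65,10)[1:]:
    r.servo_line(tcp(grip(th)),speed=.12)
    s=r.sense(); print(round(th,2),s["contact_force"],s["torque"],round(s["opening"],4),s["clock"])
    if np.linalg.norm(s["contact_force"])>25: print("stop");break
save(r,"scene","u1");save(r,"side","u1s")
E
```

```text
0.25 [-2.58  3.73  2.3 ] [ 0.72  0.27 -0.06] 0.0238 8.2
0.42 [-1.89  5.51  1.54] [ 0.82  0.2  -0.07] 0.0239 8.5667
0.6 [-2.15  4.3   2.57] [ 0.84 -0.07 -0.02] 0.0239 8.9333
0.77 [-1.    5.45  3.22] [ 0.87 -0.28 -0.06] 0.024 9.3
0.95 [0.15 5.4  0.85] [ 0.82 -0.43 -0.08] 0.0238 9.6667
1.12 [ 1.27  4.1  -0.24] [ 0.85 -0.4  -0.02] 0.0235 10.0333
1.3 [ 0.35  6.23 -0.35] [ 0.85 -0.41 -0.03] 0.0239 10.4
1.47 [0.35 4.24 1.5 ] [ 0.83 -0.34 -0.04] 0.0238 10.7667
1.65 [2.28 4.95 2.94] [ 0.82 -0.35 -0.02] 0.024 11.1333
```

View pics/u1s.png

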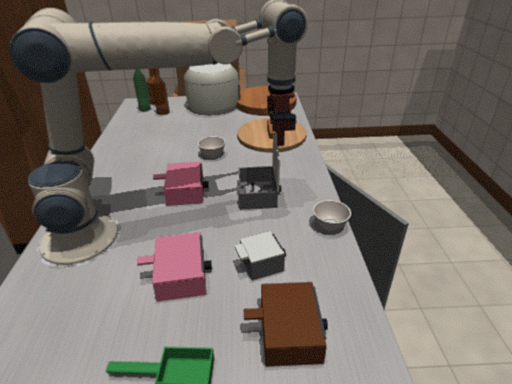

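View pics/u1.png

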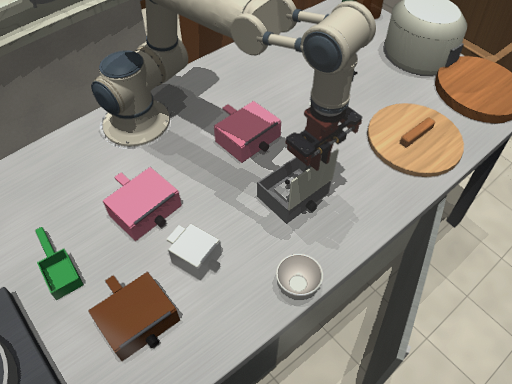

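The side view shows the flap upright at (277,165) above the open box at (258,188). I'll release it, rise and look at the toggle.

```bash
python3 - <<'E'
from h import *
from station import r
import pickle
np.set_printoptions(precision=2,suppress=True)
r.let_go()
r.servo_line(tcp(grip(1.65))+[-.0,0,.07],speed=.2)
s=save(r,"wrist","t1");pickle.dump(s,open("pics/t1.pkl","wb"));print(r.sense()["contact_force"],r.sense()["clock"])
B=H-ex*.058-[0,0,.062]
print(proj(s,[B-ex*.015+ey*y+[0,0,.05] for y in(-.014,.014)]))
E
```

```text
[-0.01 -0.61 -0.54] 12.8667
[[243.39  91.54]
 [266.67  91.52]]
```

View pics/t1.png

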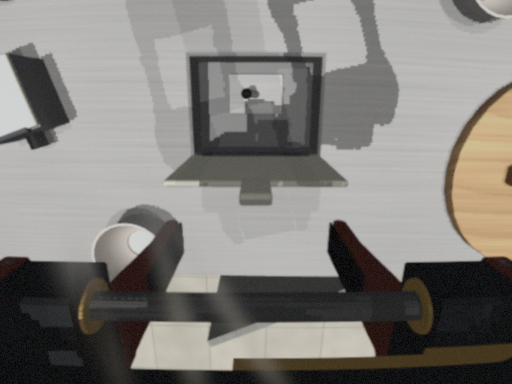

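The wrist view shows the black toggle ball at (247,93), within 4 px of prediction and leaning to own −y. The open box rim spans columns 187–326. Next is the push.

```bash
python3 - <<'E'
from h import *
from station import r
import pickle
np.set_printoptions(precision=2,suppress=True)
r.grab(10)
B=H-ex*.058-[0,0,.062]+ey*.0015
def P(y,ztip): return B-ex*.0145+ey*y+[0,0,ztip+.182]
r.servo_line(P(-.046,.26),speed=.25)
r.servo_line(P(-.046,.041),speed=.15)
f0=r.sense()["contact_force"];print(f0,r.sense()["opening"],r.sense()["clock"])
for y in [-.034,-.026,-.018,-.013,-.010,-.008,-.006,-.004,-.002]:
    r.servo_line(P(y,.041),speed=.06)
    f=r.sense()["contact_force"];print(y,f-f0,r.sense()["tcp_pos"][1])
    if abs((f-f0)@ey)>9: break
save(r,"scene","p1")
r.servo_line(P(y-.012,.041),speed=.1)
r.servo_line(P(y-.012,.13),speed=.2)
r.servo_line(tcp(grip(1.65))+[-.0,0,.07],speed=.25)
s=save(r,"wrist","t2");print(r.sense()["clock"])
E
```

```text
[ 0.   -0.4  -0.36] 0.00044310699899037113 16.3583
-0.034 [-0.9   0.23  0.27] 0.1522155544593699
-0.026 [0.17 0.39 1.41] 0.16002658101350511
-0.018 [ 1.11 -0.5   0.48] 0.16809170357220413
-0.013 [ 0.62  1.04 -0.33] 0.1730060056780906
-0.01 [-0.46  1.09  0.33] 0.17582818202777886
-0.008 [-0.4   0.04  0.65] 0.1776600868103234
-0.006 [-0.21 -2.55  0.46] 0.17968825581471887
-0.004 [-0.31 -1.19  0.58] 0.18170488956117262
-0.002 [ 0.3  -6.96  0.77] 0.18269840309088192
20.5083
```

View pics/t2.png

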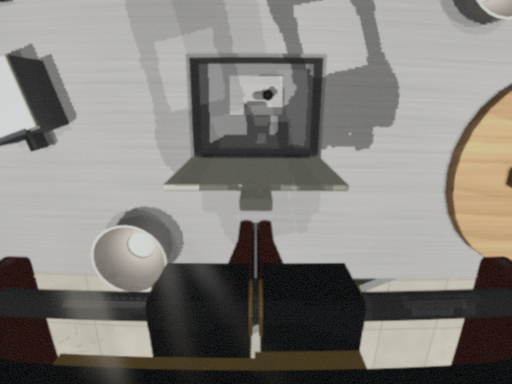

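```bash
python3 - <<'E'
from h import *
import pickle
s=pickle.load(open("pics/t1.pkl","rb"))
for n in("t1","t2"):
    im=cv2.imread(f"pics/{n}.png"); c=im[84:104,232:284]
    m=(c.max(2)<35).astype(np.uint8); k,l,st,ce=cv2.connectedComponentsWithStats(m)
    for i in range(1,k):
        if st[i,4]>20: p=ce[i]+[232,84]; print(n,p,st[i],plane(s,[p],.05))
    cv2.imwrite(f"pics/{n}c.png",cv2.resize(im[45:165,180:335],None,fx=5,fy=5,interpolation=cv2.INTER_CUBIC))
E
```

```text
t1 [246.17777778  93.13333333] [11  6  8  8 45] [[0.52102281 0.17352638 0.05      ]]
t2 [267.40540541  94.35135135] [32  7  8  8 37] [[0.52205159 0.19911995 0.05      ]]
```

View pics/t2c.png

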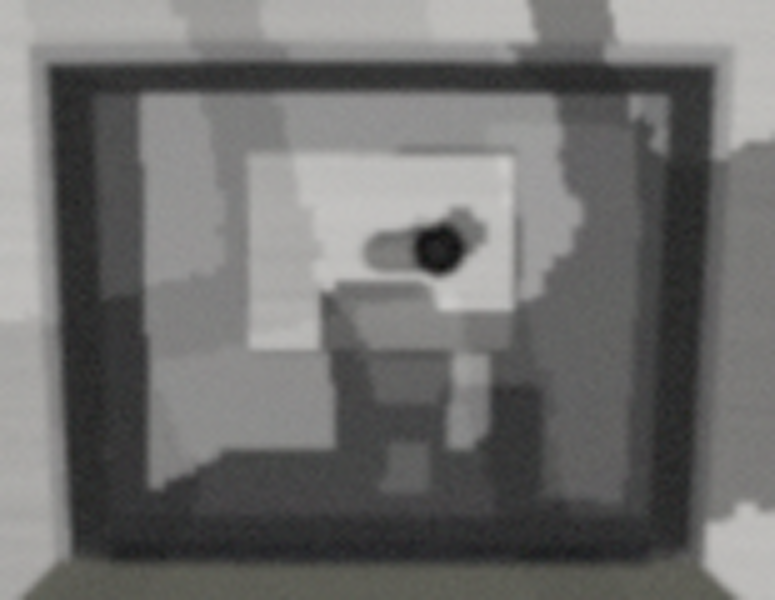

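The ball moved 25.6 of about 28 mm, so the toggle is near 0.73 rad. There is time for one firmer push to seat it on the stop.

```bash
python3 - <<'E'
from h import *
from station import r
np.set_printoptions(precision=2,suppress=True)
B=H-ex*.058-[0,0,.062]+ey*.0015
def P(y,ztip): return B-ex*.0135+ey*y+[0,0,ztip+.182]
r.servo_line(P(-.018,.26),speed=.3)
r.servo_line(P(-.018,.041),speed=.2)
f0=r.sense()["contact_force"]
for y in [-.006,-.003,-.001,.001,.003]:
    r.servo_line(P(y,.041),speed=.06)
    f=r.sense()["contact_force"];print(y,f-f0,r.sense()["tcp_pos"][1])
    if abs((f-f0)@ey)>12: break
r.servo_line(P(y-.012,.041),speed=.1)
r.servo_line(P(y-.012,.13),speed=.2)
r.servo_line(tcp(grip(1.65))+[-.0,0,.07],speed=.3)
s=save(r,"wrist","t3");print(r.sense()["clock"])
im=cv2.imread("pics/t3.png"); c=im[84:104,232:284]
k,l,st,ce=cv2.connectedComponentsWithStats((c.max(2)<35).astype(np.uint8))
for i in range(1,k):
    if st[i,4]>20: p=ce[i]+[232,84]; print(p,plane(s,[p],.05))
r.let_go()
r.servo_line(tcp(grip(1.65)),speed=.12)
print(r.sense()["contact_force"])
r.grab(15); s=r.sense(); print(s["opening"],s["contact_force"],s["clock"])
save(r,"side","c1")
E
```

```text
-0.006 [ 0.97 -0.75 -0.44] 0.18024630738249658
-0.003 [-0.96 -4.16  1.03] 0.18226413631593277
-0.001 [-0.08 -9.8   1.44] 0.1832016200205035
0.001 [  0.51 -14.85   3.52] 0.18411413258436604
24.875
[267.44  94.31] [[0.52 0.2  0.05]]
[-1.02 -0.72  0.43]
0.023959804425725425 [-0.48  0.45 -0.07] 27.9833
```

View pics/c1.png

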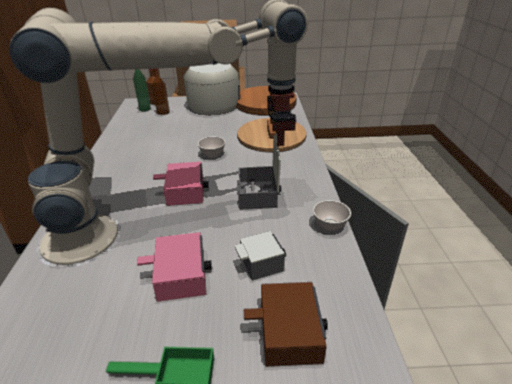

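The force rose linearly and the ball did not move, so the toggle is at its stop. The tab is regripped at 24.0 mm. Next I'll lower the flap, release it and press it shut.

```bash
python3 - <<'E'
from h import *
from station import r
np.set_printoptions(precision=2,suppress=True)
for th in np.linspace(1.65,0.02,10)[1:]:
    r.servo_line(tcp(grip(th)),speed=.12)
    s=r.sense(); print(round(th,2),s["contact_force"],round(s["opening"],4))
    if np.linalg.norm(s["contact_force"])>30: print("stop");break
r.let_go()
r.servo_line(tcp(grip(0.02))+[0,0,.09],speed=.2)
r.grab(10)
q=H-ex*.100+[0,0,.182]
q[2]=.075+.182; r.servo_line(q,speed=.2)
f0=r.sense()["contact_force"]
for z in np.arange(.072,.060,-.001):
    q[2]=z+.182; r.servo_line(q,speed=.05)
    f=r.sense()["contact_force"]-f0; print(round(z,3),f,r.sense()["tcp_pos"][2]-.182)
    if f[2]>12: break
q[2]=.2+.182; r.servo_line(q,speed=.2)
r.reach([.40,-.05,.42],ORI)
print(r.sense()["contact_force"],r.sense()["clock"])
save(r,"scene","e1");save(r,"side","e1s")
E
```

```text
1.47 [-1.86  1.79 -2.07] 0.0242
1.29 [-1.53  2.84 -3.2 ] 0.0237
1.11 [-0.46  3.3  -1.77] 0.0238
0.93 [-2.01  4.45 -0.43] 0.0237
0.74 [-2.05  4.93 -1.15] 0.0241
0.56 [-0.75  5.91 -2.56] 0.024
0.38 [ 0.67  5.76 -2.77] 0.024
0.2 [ 1.56  6.11 -2.01] 0.0239
0.02 [ 3.51  5.52 -2.44] 0.0235
0.072 [-0.27 -0.07  0.08] 0.07316879104699126
0.071 [ 0.76 -0.24  1.02] 0.0713118917904983
0.07 [ 0.27 -0.21  0.94] 0.06987667667654812
0.069 [0.76 0.06 1.54] 0.06892164353760061
0.068 [ 0.68 -1.5   4.49] 0.06834324379077411
0.067 [-2.48 -0.57  7.98] 0.06827273789939853
0.066 [-4.85 -2.8  13.25] 0.06817521470070842
[-0.7   0.86  0.35] 38.5417
```

View pics/e1.png

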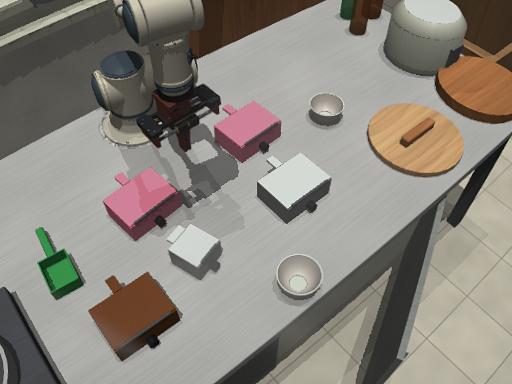

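View pics/e1s.png

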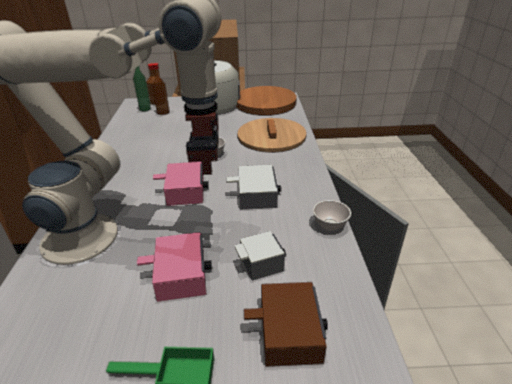

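The scene picture shows the flap shut at (294,185), the bowls still at (325,106) and (299,275), and the socket box closed at (195,248). The flap met firm resistance at 68 mm, its shut height. The arm is clear.

```bash
python3 -c "
from station import r
print(r.hand_in(), r.sense()['clock'])"
```

```text
the job is handed in; nothing more can be done
the job is handed in; nothing more can be done
```

The blower toggle is switched on, the guard flap is shut again, and the job was handed in at about 38.5 s on the robot's clock (limit 61 s). The interface gives no verdict.

I gripped the larger grey box's tab and swung the flap up to about 1.65 rad. Then I pushed the toggle over to the left, lowered the flap by its tab and pressed it closed.

**Last checks:**
- **Toggle:** the ball moved about 25.6 mm, against an expected 28 mm. A second push, up to 15 N, did not move it further, so I took it to be at its end stop. The 2–3 mm shortfall is about the size of the calibration error; taken at face value it means about 0.73 rad, above the 0.6 required.
- **Flap:** it met firm resistance at 68 mm, its shut height.
- **Bowls and socket box:** in the final pictures the bowls look unmoved and the smaller box is closed. I judged this by eye, not by measurement.
- **Forces:** about 15 N at most in the readings I took, and the arm was clear of everything at the end.

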